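Fetch the stand magnifier from behind the reagent jars

TASK

Clear the tall bottle, the wide jar and the square jar out of the steel caddy and stand all three on the black rubber mat; only then fetch the stand magnifier from behind where they stood and set it down upright in the middle of the glass inspection plate, and finally put each of the three back on the very spot in the caddy where it stood at the start. Keep them all upright, and leave the small cover-glass box in the caddy where it is.

Things in the scene. Friction and masses are not known exactly. Their poses are not given: they have to be found in the camera images.
- tall_bottle: The narrow, tallest container: round brown glass bottle 40 mm in diameter and 80 mm high, with a white screw cap 42 mm in diameter and 38 mm tall on it; 118 mm high in all. Stands in the front row of the caddy. About 0.14 kg. Grip it by the cap. Its origin is the centre of its underside, z up.
- wide_jar: The widest, lowest of the three containers: round brown glass jar 56 mm in diameter and 60 mm high, with a white cap 58 mm in diameter and 32 mm tall; 92 mm high in all. Stands in the front row of the caddy. About 0.18 kg. Grip it by the cap. Its origin is the centre of its underside, z up.
- square_jar: The square container: brown glass jar 44 x 44 mm and 68 mm high, with a white square lid 46 x 46 mm and 32 mm tall fixed on it; 100 mm high in all. Stands in the front row of the caddy. About 0.17 kg. Grip it by two opposite lid faces. Its origin is the centre of its underside, z up. x and y are square to its faces.
- loupe: Stand magnifier: a short upright cylinder, 40 mm high; lower half a clear skirt 38 mm in diameter, from 22 mm up a black ring 42 mm in diameter with the lens in its top. Stands in the back row of the caddy, behind (+x side of) the three containers and lower than they are, next to the cover-glass box. About 0.06 kg. Its origin is the centre of its underside, z up.
- slip_box: Cover-glass box, to be left alone: small square plastic box with white lid, 38 x 38 x 23 mm, in the back row of the caddy 100 to 130 mm beside the magnifier. Its origin is the centre of its underside, z up.
- caddy: Shallow open steel tray, fixed, 180 mm along its x by 270 mm along its y; floor 4 mm thick, lip 14 mm high and 4 mm thick all round. The three containers stand on its floor in a row along its y at about x = -30 mm, 80 mm apart centre to centre (within a few mm); magnifier and cover-glass box at about x = +30 mm. Origin: centre of its underside, on the table.
- mat: Black ribbed rubber mat, fixed, 200 x 200 mm and 6 mm thick, on the table to one side of the caddy (left or right changes): the side area. Origin: centre of its underside; x and y along its sides. A container counts as on the mat when it stands on it with its centre inside the outline.
- plate: Glass inspection plate, clear, faintly green, fixed, 200 mm along its x by 80 mm along its y, 12 mm thick, on the table on the other side from the mat. A white line grid surrounds its middle; at each end (x = -85 and +85 mm) stands a steel wing screw 28 mm high above the table and 26 mm wide. Origin: centre of its underside, straight below the middle of its top face.

How it is judged:
By the outcome, as a careful person would: the job done as asked, in the order asked, and still so for the second after the job is handed in, with the robot touching nothing.
It also fails if it takes over 122 s, if anything falls off the work surface, if the arm or the gripper's body presses on something with over 40 N, if the wrist force passes 120 N, or if a joint passes its speed limit or range.

ROBOT

A 6-joint arm with a two-finger parallel gripper is mounted at the origin on the work surface. World frame = base frame: x ahead of the robot, y to its left, z up, the work surface at z = 0. Lengths are in m, angles in rad, forces in N, time in s.
With the tool pointing down it reaches from about 0.325 to 0.875 m from the base axis. Payload 4.4 kg.
Tool frame: the origin (TCP) lies at the very end of the fingers, on their centre line; the grasp point (between the pads) lies 19 mm behind it; x points along the fingers, y is the direction in which the jaws open and shut, and the axes are right-handed (so a half turn about x gives the same grasp; the last joint's range is limited). The gripper opens to 85 mm and grips with 20 to 120 N. Pads are 22 mm wide; open, the fingers measure 114 mm over their backs; the gripper's body (76 mm by 85 mm) begins 54 mm behind the grasp point. The pads swing forward as they close: fully open they stand 13 mm farther back than shut.
Start: joints at [0.964, 0.207, 1.542, -0, 1.393, -0.15], TCP at [0.254, 0.516, 0.231] pointing down, gripper open.
Joint ranges: [-2.73, 2.73], [-0.86, 2.22], [0.23, 2.46], [-1.11, 4.25], [0.08, 2.63], [-2.82, 2.82]. Speed limits (rad/s): [2.79, 2.79, 3.14, 3.14, 3.14, 3.14].

INTERFACE

Orientations are given as a rotation vector (axis times angle).
In Python, from workcell import status, optics, sign_off gives the robot as it stands.
- The arm moves only by the shell command python3 -m jog 'ROWS' [FORCE]. ROWS is text: rows parted by semicolons, each of 5 numbers parted by spaces: the opening, from 0 (shut) to 1 (fully open), then the shift along the world's x, y, z in mm, then the turn about the world's z in rad. A call has 1 to 5 rows; each row is the pose to reach, as a shift and turn from the pose measured when the call began; what a row does not reach only later rows make up. A row lasts 1/8 s, in which the tool goes at most 62.5 mm and 10.7 degrees, less where a joint would pass 70% of its speed; a pose out of reach is approached as far as the arm can. A call with a gripper value outside its range is refused whole. The fingers move at their own pace and stop on an object; FORCE is the grip in N (left out, the last holds). Time passes only in rows, so rows that repeat a pose let the fingers close. It gives the time, the measured TCP pose, the force and the opening at its end, in the units of the state.
- status.get_state(): the state, without advancing time (a new reading comes with each control period).
- optics.read_camera(name): name is "side" or "top"; returns (picture, depth): 400x640x3 uint8, red, green, blue; 400x640 float32, m along the optical axis (not along the pixel's ray), 0 where there is no reading.
- optics.calibration(name): a dict with "mtx" (3x3 intrinsics, pixels), "camera_from_world" (4x4, takes a point from world to camera coordinates). Camera axes: x right, y down, z forward; pixel columns grow to the right and rows downward; lengths in m; the calibration is good to about 2 mm. A picture is of the moment at which its call begins. calibration takes no time and is no camera call.
- sign_off(): hands the job in, once; it reports no verdict.
The state is a dict: "time": time; "joints": joint angles; "joint_velocities": joint speeds; "tau": joint torques, N m; "eef_pos": TCP position; "eef_rot": TCP orientation; "ft_force": force on the tool from outside, world axes, zero at the start; "wrist_torque": the same for the moment, N m; "finger_gap": finger opening in m.
Only numpy, scipy, OpenCV 4.12 (cv2) and the standard library are available. Lean on these libraries where they do the work, as an engineer would, in place of code of your own. Each camera call takes 0.05 s, during which the arm holds its last target. There are 200 camera calls.

## Working session

There is one attempt and no reset: what is moved stays moved. The work goes in short steps, Python scripts to look and compute and a shell command to move; the robot and the scene stay as the last step left them, time stands still between calls to the robot, and variables do not carry over. Pictures are saved under pics/ and viewed, about 12 in all and at most 16, crops included, and the job is handed in when it is done.

```bash
ls; mkdir -p pics; python3 - <<'E'
from workcell import status, optics
import cv2, numpy as np
print(status.get_state())
for n in ("top","side"):
    p,d=optics.read_camera(n); cv2.imwrite(f"pics/{n}0.png",p[:,:,::-1]); np.savez(f"{n}0.npz",p=p,d=d)
    c=optics.calibration(n); print(n,c["mtx"],np.linalg.inv(c["camera_from_world"]).round(3),(d>0).mean())
E
```

```text
pics
{'time': 0.0, 'joints': array([ 9.63506970e-01,  2.07417458e-01,  1.54301178e+00,  8.10735097e-06,
        1.39353133e+00, -1.50491208e-01]), 'joint_velocities': array([-0.00041563, -0.00086812, -0.0006312 ,  0.00064696, -0.00279852,
       -0.00016618]), 'tau': array([-1.35097867e-03, -3.83030105e+01, -2.91596729e+01, -2.89016043e-04,
        1.05324053e-02, -1.85321318e-05]), 'eef_pos': array([0.25316495, 0.51538481, 0.23009982]), 'eef_rot': array([ 0.35650937,  1.54183938, -0.35998557]), 'ft_force': array([-0.46730523, -0.11770453, -0.05652066]), 'wrist_torque': array([-0.01196824, -0.05051366,  0.0077847 ]), 'finger_gap': 0.08558999953440054}
top [[410.21864424   0.         313.80720543]
 [  0.         410.21864424 193.11593847]
 [  0.           0.           1.        ]] [[ 0.106 -0.972  0.208  0.382]
 [-0.994 -0.104  0.021 -0.017]
 [ 0.001 -0.209 -0.978  0.885]
 [ 0.     0.     0.     1.   ]] 0.9959375
side [[423.07837376   0.         317.48864233]
 [  0.         423.07837376 201.26497749]
 [  0.           0.           1.        ]] [[ 0.74  -0.314  0.595 -0.027]
 [-0.672 -0.367  0.643 -0.6  ]
 [ 0.017 -0.876 -0.483  0.517]
 [ 0.     0.     0.     1.   ]] 0.996015625
```

View pics/top0.png

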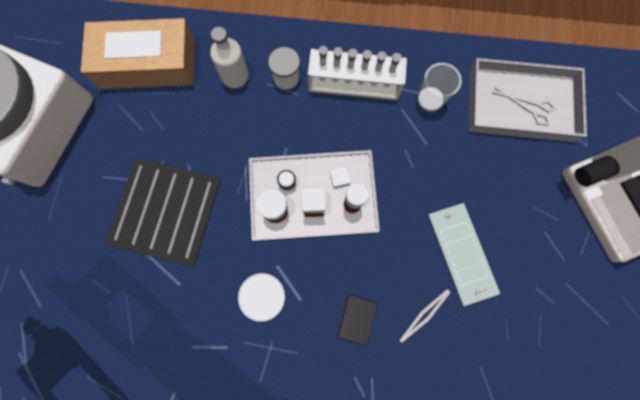

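View pics/side0.png

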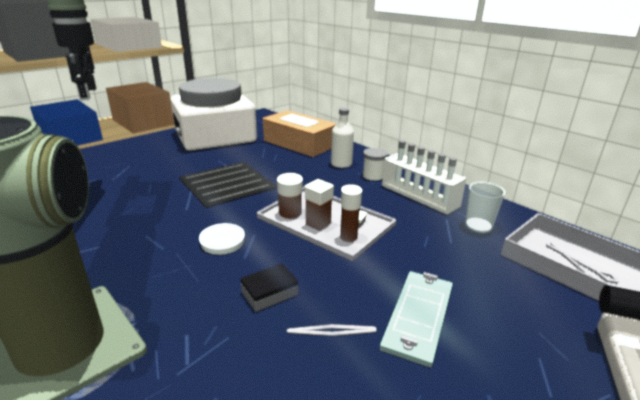

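The top view shows the mat at left (163,212) and the caddy at (313,195). The wide jar is at (272,206), the square jar at (314,200) and the bottle at (355,197). The loupe is at (286,180), the slip box at (340,177) and the plate at (464,254). The side view agrees.

```bash
cat > h.py <<'E'
import numpy as np, cv2
from workcell import status, optics
def cloud(n,d):
    c=optics.calibration(n);K=c["mtx"];T=np.linalg.inv(c["camera_from_world"])
    v,u=np.mgrid[:d.shape[0],:d.shape[1]]
    P=np.stack([(u-K[0,2])/K[0,0]*d,(v-K[1,2])/K[1,1]*d,d],-1)
    return P@T[:3,:3].T+T[:3,3]
def ray(n,uv,z):
    c=optics.calibration(n);K=c["mtx"];T=np.linalg.inv(c["camera_from_world"])
    uv=np.atleast_2d(uv).astype(float)
    r=np.c_[(uv-K[:2,2])/[K[0,0],K[1,1]],np.ones(len(uv))]@T[:3,:3].T
    o=T[:3,3]; return (o+r*((z-o[2])/r[:,2])[:,None])[:,:2]
def rect(P):  # min area rect of xy points, m -> centre mm, size mm, angle of first side deg
    (c,s,a)=cv2.minAreaRect((P[:,:2]*1000).astype(np.float32)); return np.round(c,1),np.round(s,1),round(a,1)
def hull_top(n,mask,z):
    """largest contour of mask cast on plane z -> world xy polygon"""
    cs=cv2.findContours(mask.astype(np.uint8),cv2.RETR_EXTERNAL,cv2.CHAIN_APPROX_NONE)[0]
    c=max(cs,key=cv2.contourArea)[:,0]; return ray(n,c,z)
E
python3 - <<'E'
from h import *
f=np.load("top0.npz");p,d=f["p"].astype(int),f["d"];W=cloud("top",d);z=W[...,2]*1000
def win(u0,u1,v0,v1):
    m=np.zeros(d.shape,bool);m[v0:v1,u0:u1]=1;return m
tab=win(230,245,150,240);print("table z",np.median(z[tab]))
for nm,w,h,lo in (("wide",(250,292,180,225),96,8),("square",(297,330,175,220),104,8),("tall",(340,372,172,215),122,8),("loupe",(272,300,165,191),44,6),("slip",(325,352,160,190),27,6)):
    m=win(*w); m2=m&(abs(z-h)<lo); Q=W[m2]
    print(nm,"zmax",z[m].max().round(1),"n",m2.sum(),"median z",np.median(z[m2]).round(1),"rect",rect(Q),"mean",(Q.mean(0)*1000).round(1))
br=p.sum(2);bl=p[...,2]-p[...,0]
m=win(100,225,150,270)&(bl<25)&(z<30); m=cv2.morphologyEx(m.astype(np.uint8),cv2.MORPH_CLOSE,np.ones((5,5)));print("mat",rect(hull_top("top",m,.006)))
m=win(235,392,140,250)&((br>330)|(z>40)); print("caddy lip",rect(hull_top("top",m,.016)))
m=win(425,505,200,310)&(p[...,1]>120)&(z<40);print("plate",rect(hull_top("top",m,.012)))
o=cv2.resize(p[130:320,90:520].astype(np.uint8)[:,:,::-1],None,fx=1.85,fy=1.85,interpolation=cv2.INTER_CUBIC)
cv2.imwrite("pics/crop0.png",o)
E
```

```text
table z -1.5925767437642846
wide zmax 884.8 n 673 median z 94.4 rect (array([520. ,  82.6]), array([55.8, 56.8]), 6.2) mean [520.1  82.2  94.4]
square zmax 884.8 n 553 median z 102.5 rect (array([538.1,   1.7]), array([47.1, 45.1]), 6.2) mean [536.8   1.4 102.5]
tall zmax 884.8 n 372 median z 120.7 rect (array([551.2, -81.3]), array([40.7, 40.4]), 6.7) mean [551.1 -81.2 120.6]
loupe zmax 884.8 n 300 median z 42.9 rect (array([585.6,  64.4]), array([40.6, 39.8]), 33.3) mean [585.1  64.1  42.9]
slip zmax 884.8 n 305 median z 25.5 rect (array([608.1, -49. ]), array([38.2, 37.8]), 19.3) mean [607.8 -49.   25.6]
mat (array([496.2, 323.1]), array([199.5, 198.7]), 82.2)
caddy lip (array([564. ,   4.1]), array([187.3, 275. ]), 10.0)
plate (array([ 473.3, -325.1]), array([202.2,  83. ]), 23.8)
```

View pics/crop0.png

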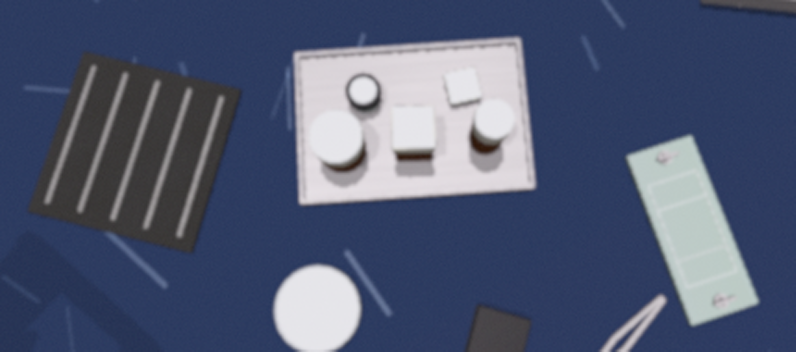

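The crop confirms the layout. Next I need the square jar's yaw, a cross-check of positions from the side view, and the tool's current jaw direction.

```bash
python3 - <<'E'
from h import *
from scipy.spatial.transform import Rotation as R
s=status.get_state();M=R.from_rotvec(s["eef_rot"]).as_matrix();print(M.round(3),"jaw angle",np.degrees(np.arctan2(M[1,1],M[0,1])))
f=np.load("top0.npz");p,d=f["p"].astype(int),f["d"];W=cloud("top",d);z=W[...,2]*1000
m=np.zeros(d.shape,np.uint8);sub=(abs(z-102.5)<10);m[175:220,297:330]=sub[175:220,297:330]
H=hull_top("top",m,.1025);print("sq hull rect",rect(H))
Q=W[m>0][:,:2]*1000;c0=Q.mean(0)
# edge-based yaw: fit direction minimising spread of 4 side distances over subpixel edge points
g=cv2.resize(p[170:225,290:338].astype(np.uint8),None,fx=8,fy=8,interpolation=cv2.INTER_CUBIC)
L=(g.min(2)>165).astype(np.uint8)
cs=max(cv2.findContours(L,cv2.RETR_EXTERNAL,cv2.CHAIN_APPROX_NONE)[0],key=cv2.contourArea)[:,0]
uv=(cs+.5)/8-.5+[290,170];print("white lid",rect(ray("top",uv,.104)),len(cs))
fs=np.load("side0.npz");ds=fs["d"];Ws=cloud("side",ds);zs=Ws[...,2]*1000
for nm,w,h in (("wide",(270,305,170,220),96),("square",(303,335,178,232),104),("tall",(338,364,182,245),122)):
    q=np.zeros(ds.shape,bool);q[w[2]:w[3],w[0]:w[1]]=1
    q&=abs(zs-h)<6;Q=Ws[q];print(nm,q.sum(),np.median(zs[q]).round(1),rect(Q))
q=(zs>15)&(np.hypot(Ws[...,0]-.585,Ws[...,1]-.064)<.03);print("loupe side vis",q.sum())
E
```

```text
[[-0.001  0.441  0.897]
 [-0.002  0.897 -0.441]
 [-1.    -0.002 -0.   ]] jaw angle 63.826460659541326
sq hull rect (array([536.7,   1.4]), array([47.6, 45. ]), 6.5)
white lid (array([ 5.412e+02, -2.000e-01]), array([108.8,  93.8]), 6.1) 2202
wide 249 94.3 (array([515.2,  82.5]), array([56.9, 54.8]), 49.7)
square 245 102.2 (array([533.5,   2.9]), array([47.6, 48.4]), 9.7)
tall 181 120.3 (array([548.1, -80.6]), array([38.5, 41.8]), 81.6)
loupe side vis 0
```

```bash
python3 -m jog '1 30 -50 0 -0.18; 1 64 -105 0 -0.36; 1 96 -158 0 -0.54; 1 128 -210 0 -0.72; 1 160 -262 0 -0.9' 50; python3 -m jog '1 30 -50 0 -0.091; 1 60 -100 0 -0.091; 1 90 -150 0 -0.091; 1 105 -172 0 -0.091; 1 105 -172 0 -0.091'; python3 -m jog '1 0 0 0 0'
```

```text
time: 0.72
eef_pos: [0.4137, 0.2516, 0.2299]
eef_rot: [1.053, 1.302, -1.056]
ft_force: [-0.3, 1.1, 1.4]
finger_gap: 0.0855
time: 1.35
eef_pos: [0.5192, 0.0778, 0.2293]
eef_rot: [1.124, 1.263, -1.127]
ft_force: [0.2, -0.2, 0.0]
finger_gap: 0.0853
time: 1.48
eef_pos: [0.5185, 0.0784, 0.2288]
eef_rot: [1.123, 1.265, -1.128]
ft_force: [-0.7, 0.7, -0.5]
finger_gap: 0.0853
```

```bash
python3 -m jog '1 0 4 -40 0; 1 0 4 -80 0; 1 0 4 -115 0; 1 0 4 -115 0;1 0 4 -115 0'; cat >> h.py <<'E'
def jaw():
    from scipy.spatial.transform import Rotation as R
    s=status.get_state();M=R.from_rotvec(s["eef_rot"]).as_matrix()
    return "t",round(s["time"],2),"jaw deg",round(np.degrees(np.arctan2(M[1,1],M[0,1])),1),"pos",(s["eef_pos"]*1000).round(1),"F",s["ft_force"].round(1),"gap",round(s["finger_gap"]*1000,1)
def snap(name,tag,u0,v0,u1,v1,k=3):
    p,d=optics.read_camera(name);np.savez(f"{name}_{tag}.npz",p=p,d=d)
    cv2.imwrite(f"pics/{name}_{tag}.png",cv2.resize(p[v0:v1,u0:u1,::-1],None,fx=k,fy=k,interpolation=cv2.INTER_CUBIC));return p,d
E
python3 - <<'E'
from h import *
print(*jaw()); a,_=snap("side","w1",220,90,420,270,2);b,_=snap("top","w1",220,130,420,270,2)
i=[cv2.imread(f"pics/{n}_w1.png") for n in("side","top")];i[1]=cv2.copyMakeBorder(i[1],0,i[0].shape[0]-i[1].shape[0],0,0,0)
cv2.imwrite("pics/w1.png",np.hstack(i))
E
```

```text
time: 2.1
eef_pos: [0.5191, 0.0831, 0.1151]
eef_rot: [1.123, 1.264, -1.126]
ft_force: [0.4, 0.3, -0.1]
finger_gap: 0.0856
t 2.1 jaw deg 6.6 pos [519.1  83.1 115.1] F [ 0.4  0.3 -0.1] gap 85.6
```

View pics/w1.png

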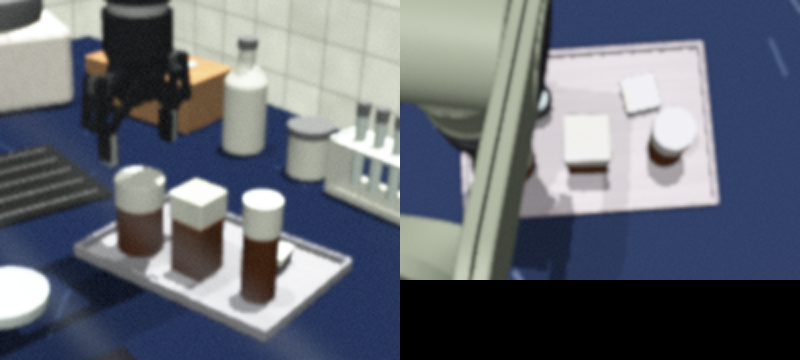

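```bash
python3 - <<'E'
from h import *
for n in("side",):
    c=optics.calibration(n);q=c["camera_from_world"]@[.5191,.0831,.128,1];q=c["mtx"]@q[:3];print(q[:2]/q[2],"vs ~(289,163.5)")
E
python3 -m jog '1 0 0 -25 0; 1 0 0 -45 0; 1 0 0 -58 0; 1 0 0 -58 0'; python3 -m jog '0.6 0 0 0 0; 0.6 0 0 0 0;0.5 0 0 0 0;0 0 0 0 0; 0 0 0 0 0' 50;python3 -m jog '0 0 0 0 0; 0 0 0 0 0'; python3 -c "
from h import *
print(*jaw())"
```

```text
[289.93472966 165.06626617] vs ~(289,163.5)
time: 2.7
eef_pos: [0.5199, 0.0828, 0.0579]
eef_rot: [1.124, 1.263, -1.125]
ft_force: [-0.4, 0.2, -0.4]
finger_gap: 0.0854
time: 3.32
eef_pos: [0.5209, 0.0828, 0.0594]
eef_rot: [1.125, 1.261, -1.123]
ft_force: [-0.8, 0.3, 6.7]
finger_gap: 0.0569
time: 3.58
eef_pos: [0.521, 0.0828, 0.0594]
eef_rot: [1.125, 1.261, -1.123]
ft_force: [-0.3, 0.4, 2.0]
finger_gap: 0.057
t 3.58 jaw deg 6.6 pos [521.   82.8  59.4] F [-0.3  0.4  2. ] gap 57.0
```

```bash
python3 -m jog '0 0 0 10 0; 0 0 0 30 0;0 0 0 60 0;0 -1 20 60 0;0 -4 50 60 0'; python3 -m jog '0 -2 50 0 0;0 -4 100 0 0;0 -7 150 0 0;0 -9 200 0 0; 0 -11 240 0 0'; python3 -m jog '0 0 0 0 0; 0 0 0 0 0';python3 -c "
from h import *
print(*jaw())"
```

```text
time: 4.2
eef_pos: [0.5176, 0.1327, 0.1206]
eef_rot: [1.127, 1.258, -1.123]
ft_force: [1.1, 0.4, -1.2]
finger_gap: 0.057
time: 4.82
eef_pos: [0.5061, 0.3747, 0.1208]
eef_rot: [1.127, 1.259, -1.123]
ft_force: [0.2, -0.5, -1.6]
finger_gap: 0.0567
time: 5.08
eef_pos: [0.5058, 0.3744, 0.1206]
eef_rot: [1.125, 1.259, -1.123]
ft_force: [1.2, -0.3, -1.5]
finger_gap: 0.057
t 5.08 jaw deg 6.6 pos [505.8 374.4 120.6] F [ 1.2 -0.3 -1.5] gap 57.0
```

```bash
python3 -m jog '0 0 12 -25 0; 0 0 12 -45 0;0 0 12 -53 0;0 0 12 -53 0;0 0 12 -53 0'; python3 -m jog '0 0 0 -3 0;0 0 0 -6 0; 0 0 0 -6 0';python3 -c "
from h import *
print(*jaw())"
```

```text
time: 5.7
eef_pos: [0.5065, 0.3863, 0.0685]
eef_rot: [1.127, 1.258, -1.122]
ft_force: [0.5, 0.2, -1.0]
finger_gap: 0.0568
time: 6.08
eef_pos: [0.5063, 0.3862, 0.0622]
eef_rot: [1.126, 1.258, -1.123]
ft_force: [0.6, -0.0, -2.3]
finger_gap: 0.0568
t 6.08 jaw deg 6.5 pos [506.3 386.2  62.2] F [ 0.6 -0.  -2.3] gap 56.8
```

```bash
python3 -m jog '0 0 0 -1 0;0 0 0 -1 0';python3 -m jog '0 0 0 -1 0;0 0 0 -1 0'; 
```

```text
time: 6.32
eef_pos: [0.5064, 0.3864, 0.0614]
eef_rot: [1.127, 1.258, -1.122]
ft_force: [-0.0, 0.5, 0.2]
finger_gap: 0.0568
time: 6.58
eef_pos: [0.5064, 0.3865, 0.0614]
eef_rot: [1.127, 1.258, -1.122]
ft_force: [-2.6, -1.0, 6.0]
finger_gap: 0.057
```

```bash
python3 -m jog '0.75 0 0 1 0;0.85 0 0 1 0;1 0 0 1 0;1 0 0 1 0;1 0 0 20 0'; python3 -m jog '1 0 0 40 0;1 3 -30 75 0;1 5 -80 85 0;1 8 -130 85 0;1 12 -185 85 0'; python3 -m jog '1 4 -55 0 0;1 8 -110 0 0;1 12 -160 0 0;1 17 -199 0 0;1 17 -199 0 0'; python3 -m jog '1 0 0 0 0'
```

```text
time: 7.2
eef_pos: [0.5048, 0.3855, 0.0799]
eef_rot: [1.123, 1.26, -1.126]
ft_force: [-0.7, 0.0, -0.3]
finger_gap: 0.0854
time: 7.82
eef_pos: [0.5176, 0.1995, 0.1671]
eef_rot: [1.124, 1.258, -1.123]
ft_force: [0.7, -0.4, 0.4]
finger_gap: 0.085
time: 8.45
eef_pos: [0.5356, -0.0022, 0.1688]
eef_rot: [1.128, 1.254, -1.124]
ft_force: [0.6, -0.1, -0.4]
finger_gap: 0.0852
time: 8.57
eef_pos: [0.5357, -0.0018, 0.1696]
eef_rot: [1.129, 1.253, -1.124]
ft_force: [-0.9, 0.9, -0.2]
finger_gap: 0.0854
```

```bash
python3 - <<'E'
from h import *
print(*jaw()); snap("top","w2",90,130,290,290,2);snap("side","w2",160,90,360,250,2)
i=[cv2.imread(f"pics/{n}_w2.png") for n in("side","top")]
cv2.imwrite("pics/w2.png",np.hstack(i))
E
```

```text
t 8.57 jaw deg 6.3 pos [535.7  -1.8 169.6] F [-0.9  0.9 -0.2] gap 85.4
```

View pics/w2.png

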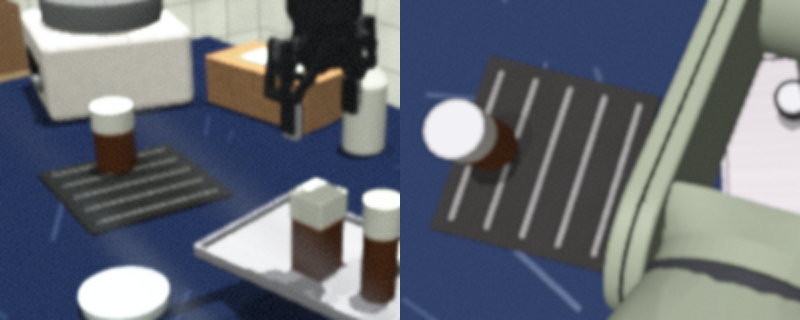

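The wide jar stands upright on the mat, inside its left edge, at (120,135) in the crop. The square jar is next.

```bash
python3 -m jog '1 1 4 -40 0; 1 1 4 -75 0; 1 1 4 -100 0; 1 1 4 -103 0;1 1 4 -103 0'; python3 -m jog '0.6 0 0 0 0; 0.5 0 0 0 0;0.4 0 0 0 0;0 0 0 0 0; 0 0 0 0 0' 50;python3 -m jog '0 0 0 0 0; 0 0 0 0 0'; python3 -c "
from h import *
print(*jaw())"
```

```text
time: 9.3
eef_pos: [0.5375, 0.0033, 0.0673]
eef_rot: [1.127, 1.253, -1.121]
ft_force: [0.1, 0.0, 0.3]
finger_gap: 0.0851
time: 9.93
eef_pos: [0.5381, 0.0032, 0.0687]
eef_rot: [1.128, 1.252, -1.12]
ft_force: [-2.6, -0.1, 5.9]
finger_gap: 0.0455
time: 10.18
eef_pos: [0.5382, 0.0031, 0.0687]
eef_rot: [1.128, 1.251, -1.12]
ft_force: [-0.3, -0.3, 0.6]
finger_gap: 0.0459
t 10.18 jaw deg 6.5 pos [538.2   3.1  68.7] F [-0.3 -0.3  0.6] gap 45.9
```

```bash
python3 -m jog '0 0 0 10 0; 0 0 0 30 0;0 0 0 60 0;0 -3 20 60 0;0 -8 55 60 0'; python3 -m jog '0 -7 50 0 0;0 -14 100 0 0;0 -20 150 0 0;0 -27 200 0 0; 0 -34 245 0 0'; python3 -m jog '0 0 17 0 0; 0 0 17 -25 0;0 0 17 -45 0; 0 0 17 -53 0;0 0 17 -53 0';python3 -c "
from h import *
print(*jaw())"
```

```text
time: 10.8
eef_pos: [0.5298, 0.0588, 0.1284]
eef_rot: [1.13, 1.251, -1.122]
ft_force: [0.1, 0.7, -1.2]
finger_gap: 0.0455
time: 11.42
eef_pos: [0.4934, 0.3063, 0.1268]
eef_rot: [1.128, 1.253, -1.123]
ft_force: [0.2, -0.2, -1.4]
finger_gap: 0.0453
time: 12.05
eef_pos: [0.4929, 0.3228, 0.073]
eef_rot: [1.126, 1.253, -1.125]
ft_force: [0.2, -0.0, -1.5]
finger_gap: 0.0455
t 12.05 jaw deg 6.4 pos [492.9 322.8  73. ] F [ 0.2 -0.  -1.5] gap 45.5
```

```bash
python3 -m jog '0 0 0 -1.5 0;0 0 0 -2.5 0;0 0 0 -2.5 0';python3 -m jog '0 0 0 -1 0;0 0 0 -1 0'; 
```

```text
time: 12.42
eef_pos: [0.4931, 0.3229, 0.0709]
eef_rot: [1.127, 1.253, -1.124]
ft_force: [0.5, 0.0, -1.0]
finger_gap: 0.0455
time: 12.68
eef_pos: [0.4933, 0.323, 0.0708]
eef_rot: [1.127, 1.253, -1.124]
ft_force: [-1.3, -0.3, 4.3]
finger_gap: 0.0458
```

```bash
python3 -m jog '0.6 0 0 1 0;0.75 0 0 1 0;1 0 0 1 0;1 0 0 1 0;1 0 0 25 0'; python3 -m jog '1 0 0 40 0;1 4 -30 75 0;1 11 -80 85 0;1 19 -130 85 0;1 27 -185 85 0'; python3 -m jog '1 8 -55 0 0;1 16 -110 0 0;1 24 -165 0 0;1 31 -217 0 0;1 31 -217 0 0'; python3 -m jog '1 0 0 0 0';python3 -c "
from h import *
print(*jaw())"
```

```text
time: 13.3
eef_pos: [0.4912, 0.322, 0.0935]
eef_rot: [1.123, 1.255, -1.129]
ft_force: [-0.4, 0.8, 1.4]
finger_gap: 0.0851
time: 13.92
eef_pos: [0.5185, 0.1357, 0.179]
eef_rot: [1.123, 1.255, -1.127]
ft_force: [-0.1, -0.3, 0.0]
finger_gap: 0.0854
time: 14.55
eef_pos: [0.55, -0.085, 0.1791]
eef_rot: [1.127, 1.251, -1.131]
ft_force: [-0.1, 0.7, -0.0]
finger_gap: 0.0855
time: 14.68
eef_pos: [0.5497, -0.0848, 0.1789]
eef_rot: [1.128, 1.252, -1.132]
ft_force: [0.5, -0.1, -0.9]
finger_gap: 0.0854
t 14.68 jaw deg 6.1 pos [549.7 -84.8 178.9] F [ 0.5 -0.1 -0.9] gap 85.4
```

```bash
python3 -m jog '1 1.5 4 -40 0; 1 1.5 4 -70 0; 1 1.5 4 -93 0; 1 1.5 4 -97 0;1 1.5 4 -97 0'; python3 -m jog '0.6 0 0 0 0; 0.5 0 0 0 0;0.4 0 0 0 0;0 0 0 0 0; 0 0 0 0 0' 50;python3 -m jog '0 0 0 0 0; 0 0 0 0 0'; python3 -c "
from h import *
print(*jaw())"
```

```text
time: 15.3
eef_pos: [0.5514, -0.0799, 0.0823]
eef_rot: [1.127, 1.252, -1.131]
ft_force: [-0.3, -0.3, 0.5]
finger_gap: 0.0851
time: 15.92
eef_pos: [0.5521, -0.0802, 0.0835]
eef_rot: [1.127, 1.251, -1.13]
ft_force: [-0.8, 0.5, 5.4]
finger_gap: 0.0411
time: 16.18
eef_pos: [0.552, -0.0803, 0.0835]
eef_rot: [1.127, 1.251, -1.13]
ft_force: [-2.0, -0.1, 1.1]
finger_gap: 0.0408
t 16.18 jaw deg 6.1 pos [552.  -80.3  83.5] F [-2.  -0.1  1.1] gap 40.8
```

```bash
python3 -m jog '0 0 0 10 0; 0 0 0 30 0;0 0 0 60 0;0 -4 20 60 0;0 -12 60 60 0'; python3 -m jog '0 -10 50 0 0;0 -20 100 0 0;0 -30 150 0 0;0 -40 200 0 0; 0 -52 258 0 0'; python3 -m jog '0 0 15 0 0; 0 0 15 -25 0;0 0 15 -45 0; 0 0 15 -54 0;0 0 15 -54 0';python3 -c "
from h import *
print(*jaw())"
```

```text
time: 16.8
eef_pos: [0.5395, -0.0196, 0.143]
eef_rot: [1.129, 1.25, -1.132]
ft_force: [1.1, 1.1, -2.6]
finger_gap: 0.0411
time: 17.42
eef_pos: [0.4851, 0.2404, 0.1413]
eef_rot: [1.128, 1.252, -1.134]
ft_force: [1.0, -0.2, -2.7]
finger_gap: 0.0405
time: 18.05
eef_pos: [0.4846, 0.2552, 0.0867]
eef_rot: [1.127, 1.252, -1.135]
ft_force: [0.4, -0.4, -1.8]
finger_gap: 0.0409
t 18.05 jaw deg 6.0 pos [484.6 255.2  86.7] F [ 0.4 -0.4 -1.8] gap 40.9
```

Bottle in position; lower it until contact, release, retreat to above the loupe and look.

```bash
python3 -m jog '0 0 0 -1 0;0 0 0 -2 0;0 0 0 -2 0';python3 -m jog '0 0 0 -1.5 0;0 0 0 -1.5 0;0 0 0 -1.5 0'; python3 -c "
from h import *
print(*jaw())"
```

```text
time: 18.42
eef_pos: [0.4848, 0.2552, 0.0856]
eef_rot: [1.128, 1.252, -1.135]
ft_force: [-2.2, -0.5, 4.7]
finger_gap: 0.0409
time: 18.8
eef_pos: [0.4849, 0.2553, 0.0855]
eef_rot: [1.128, 1.252, -1.135]
ft_force: [-3.6, -0.7, 9.0]
finger_gap: 0.0407
t 18.8 jaw deg 6.0 pos [484.9 255.3  85.5] F [-3.6 -0.7  9. ] gap 40.7
```

```bash
python3 -m jog '0.6 0 0 1 0;0.75 0 0 1 0;1 0 0 1 0;1 0 0 1 0;1 0 0 30 0'; python3 -m jog '1 0 0 45 0;1 15 -30 65 0;1 35 -65 65 0;1 60 -110 65 0;1 80 -155 65 0'; python3 -m jog '1 10 -20 0 0;1 21 -35 -30 0;1 21 -35 -60 0;1 21 -35 -60 0'; python3 - <<'E'
from h import *
print(*jaw()); p,d=snap("side","l1",160,90,420,290,3);W=cloud("side",d)
z=W[...,2];q=(z>.030)&(z<.055)&(np.hypot(W[...,0]-.585,W[...,1]-.064)<.03);print(q.sum(),rect(W[q]) if q.any() else 0)
E
```

```text
time: 19.42
eef_pos: [0.4824, 0.2544, 0.113]
eef_rot: [1.123, 1.255, -1.141]
ft_force: [0.2, -0.0, 0.8]
finger_gap: 0.0853
time: 20.05
eef_pos: [0.5632, 0.0981, 0.178]
eef_rot: [1.123, 1.255, -1.14]
ft_force: [1.4, -0.2, -0.4]
finger_gap: 0.0857
time: 20.55
eef_pos: [0.5815, 0.0629, 0.1148]
eef_rot: [1.121, 1.26, -1.145]
ft_force: [-1.1, -0.1, -1.3]
finger_gap: 0.0855
t 20.55 jaw deg 5.9 pos [581.5  62.9 114.8] F [-1.1 -0.1 -1.3] gap 85.5
178 (array([580.9,  64.1]), array([39.9, 40.3]), 16.9)
```

View pics/side_l1.png

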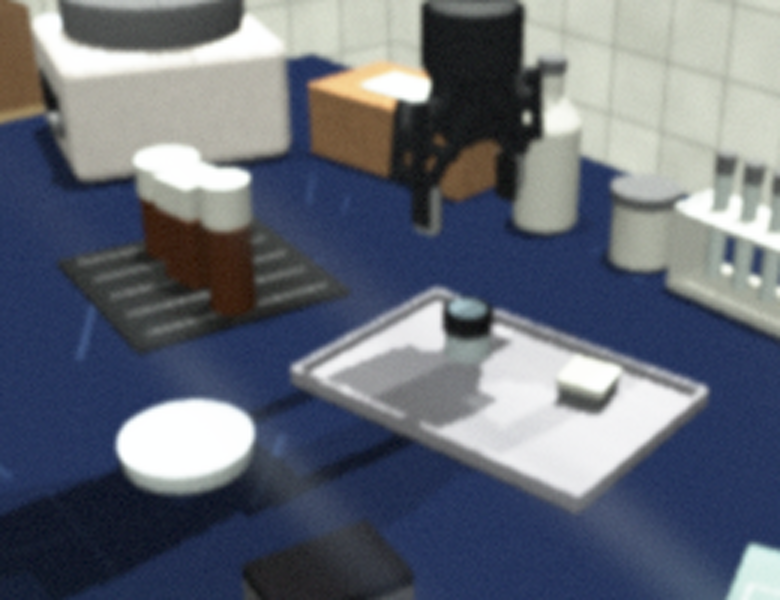

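All three stand upright on the mat (three caps near (200,170)). The loupe at (468,315) is free. Now I'll grip it.

```bash
python3 -m jog '0.75 3.5 1 -30 0; 0.75 3.5 1 -60 0; 0.75 3.5 1 -85 0; 0.75 3.5 1 -100 0;0.75 3.5 1 -100 0'; python3 -m jog '0.6 0 0 0 0; 0.5 0 0 0 0;0.4 0 0 0 0;0 0 0 0 0; 0 0 0 0 0' 40;python3 -m jog '0 0 0 0 0; 0 0 0 0 0'; python3 -c "
from h import *
print(*jaw())"
```

```text
time: 21.22
eef_pos: [0.5864, 0.0644, 0.0168]
eef_rot: [1.121, 1.258, -1.142]
ft_force: [-0.7, -1.0, -0.1]
finger_gap: 0.064
time: 21.85
eef_pos: [0.5877, 0.0644, 0.0185]
eef_rot: [1.123, 1.256, -1.14]
ft_force: [-1.4, -0.2, 5.5]
finger_gap: 0.0407
time: 22.1
eef_pos: [0.5878, 0.0643, 0.0186]
eef_rot: [1.123, 1.256, -1.14]
ft_force: [1.3, 0.3, 1.5]
finger_gap: 0.0403
t 22.1 jaw deg 6.0 pos [587.8  64.3  18.6] F [1.3 0.3 1.5] gap 40.3
```

```bash
python3 -m jog '0 0 0 10 0; 0 0 0 35 0;0 0 0 70 0;0 -6 -20 80 0;0 -15 -60 80 0'; python3 -m jog '0 -15 -50 0 0;0 -29 -100 0 0;0 -44 -150 0 0;0 -59 -200 0 0; 0 -73 -250 0 0'; python3 -m jog '0 -15 -45 0 0; 0 -26 -78 0 0;0 -26 -78 -15 0; 0 -26 -78 -35 0;0 -26 -78 -35 0';python3 - <<'E'
from h import *
print(*jaw()); p,d=snap("side","p1",340,220,500,380,3);W=cloud("side",d)
p2,d2=snap("top","p1",400,180,530,340,3);
i=[cv2.imread(f"pics/{n}_p1.png") for n in("side","top")];cv2.imwrite("pics/p1.png",np.hstack(i))
E
```

```text
time: 22.72
eef_pos: [0.5731, 0.0037, 0.0996]
eef_rot: [1.121, 1.255, -1.137]
ft_force: [0.2, -0.4, -0.0]
finger_gap: 0.0409
time: 23.35
eef_pos: [0.4977, -0.2484, 0.0988]
eef_rot: [1.122, 1.256, -1.139]
ft_force: [0.5, 0.2, -0.7]
finger_gap: 0.0409
time: 23.98
eef_pos: [0.4691, -0.324, 0.0605]
eef_rot: [1.123, 1.264, -1.14]
ft_force: [-0.7, 0.0, 0.5]
finger_gap: 0.0403
t 23.98 jaw deg 6.1 pos [ 469.1 -324.    60.5] F [-0.7  0.   0.5] gap 40.3
```

View pics/p1.png

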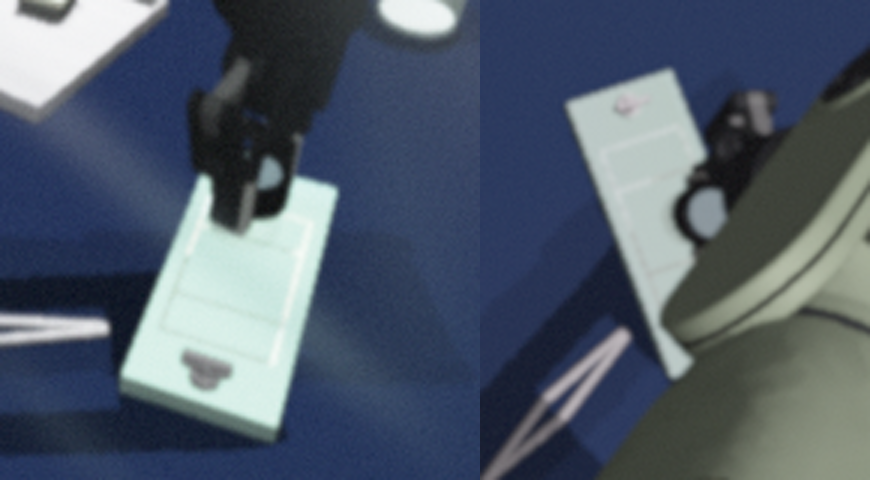

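```bash
python3 - <<'E'
from h import *
for n in("top","side"):
    f=np.load(n+"0.npz");p,d=f["p"].astype(int),f["d"];W=cloud(n,d);z=W[...,2]*1000
    near=(np.hypot(W[...,0]-.473,W[...,1]+.325)<.12)&(p[...,1]>110)&(p[...,1]>p[...,0]+5)
    m=near&(z>6);print(n,m.sum(),near.sum(),"z",np.percentile(z[near],[5,50,95]).round(1),rect(W[m]))
    m=cv2.morphologyEx((near&(z>6)).astype(np.uint8),cv2.MORPH_CLOSE,np.ones((7,7)));print(rect(hull_top(n,m,.012)))
E
```

```text
top 3513 3711 z [ 2.1 11.  13.7] (array([ 472.1, -324.8]), array([200.1,  81.5]), 24.2)
(array([ 472., -324.]), array([199.5,  81. ]), 23.9)
side 3956 4184 z [ 5.2 10.7 12.4] (array([ 469.6, -323.2]), array([203.1,  79.9]), 23.8)
(array([ 468.3, -324.1]), array([209.2,  79.7]), 23.8)
```

```bash
python3 -m jog '0 4 -0.5 -15 0; 0 4 -0.5 -27 0;0 4 -0.5 -32 0;0 4 -0.5 -32 0;0 4 -0.5 -32 0'; python3 -m jog '0 0 0 -1.5 0;0 0 0 -1.5 0;0 0 0 -1.5 0'
```

```text
time: 24.7
eef_pos: [0.4754, -0.3262, 0.0313]
eef_rot: [1.121, 1.258, -1.138]
ft_force: [-0.5, 0.2, 0.1]
finger_gap: 0.0406
time: 25.08
eef_pos: [0.4755, -0.3263, 0.03]
eef_rot: [1.121, 1.257, -1.138]
ft_force: [-0.2, -0.2, 0.4]
finger_gap: 0.0406
```

```bash
python3 -m jog '0 -2 1.5 -1 0;0 -2 1.5 -2 0;0 -2 1.5 -2.5 0;0 -2 1.5 -2.5 0'; python3 -m jog '0 0 0 -1.2 0;0 0 0 -1.2 0';python3 -m jog '0 0 0 -1 0;0 0 0 -1 0'
```

```text
time: 25.58
eef_pos: [0.4734, -0.3248, 0.0274]
eef_rot: [1.121, 1.257, -1.138]
ft_force: [-0.2, -0.0, -0.2]
finger_gap: 0.0408
time: 25.82
eef_pos: [0.4736, -0.3249, 0.0265]
eef_rot: [1.121, 1.257, -1.138]
ft_force: [0.1, 0.1, 2.4]
finger_gap: 0.0407
time: 26.08
eef_pos: [0.4736, -0.3249, 0.0265]
eef_rot: [1.121, 1.257, -1.138]
ft_force: [-2.4, 1.9, 7.3]
finger_gap: 0.0406
```

```bash
python3 -m jog '0.6 0 0 0.5 0;0.75 0 0 0.5 0;1 0 0 0.5 0;1 0 0 0.5 0;1 0 0 25 0'; python3 -m jog '1 0 0 50 0;1 0 0 100 0;1 0 50 140 0;1 0 105 145 0;1 0 165 145 0';python3 -m jog '1 0 50 0 0;1 0 100 0 0;1 0 150 0 0; 1 0 200 0 0;1 0 200 0 0';python3 - <<'E'
from h import *
print(*jaw());
for n in("top","side"):
    p,d=snap(n,"p2",*((400,180,530,340) if n=="top" else (340,220,500,380)),3)
    W=cloud(n,d);z=W[...,2]*1000;near=np.hypot(W[...,0]-.473,W[...,1]+.325)<.045
    m=near&(z>42)&(z<60);print(n,m.sum(),np.median(z[m]),rect(W[m]))
i=[cv2.imread(f"pics/{n}_p2.png") for n in("side","top")];cv2.imwrite("pics/p2.png",np.hstack(i))
E
```

```text
time: 26.7
eef_pos: [0.4718, -0.3233, 0.0494]
eef_rot: [1.122, 1.263, -1.139]
ft_force: [-0.0, 0.6, -0.2]
finger_gap: 0.0852
time: 27.32
eef_pos: [0.4725, -0.1575, 0.1958]
eef_rot: [1.124, 1.259, -1.139]
ft_force: [0.6, 0.5, 0.2]
finger_gap: 0.0854
time: 27.95
eef_pos: [0.4719, 0.0454, 0.1958]
eef_rot: [1.12, 1.262, -1.134]
ft_force: [-0.2, -0.4, 0.2]
finger_gap: 0.0856
t 27.95 jaw deg 6.4 pos [471.9  45.4 195.8] F [-0.2 -0.4  0.2] gap 85.6
top 359 51.18933777255563 (array([ 474.4, -323.6]), array([40.3, 40.7]), 49.5)
side 426 50.63777697351407 (array([ 471. , -323.1]), array([41.5, 41.1]), 27.5)
```

View pics/p2.png

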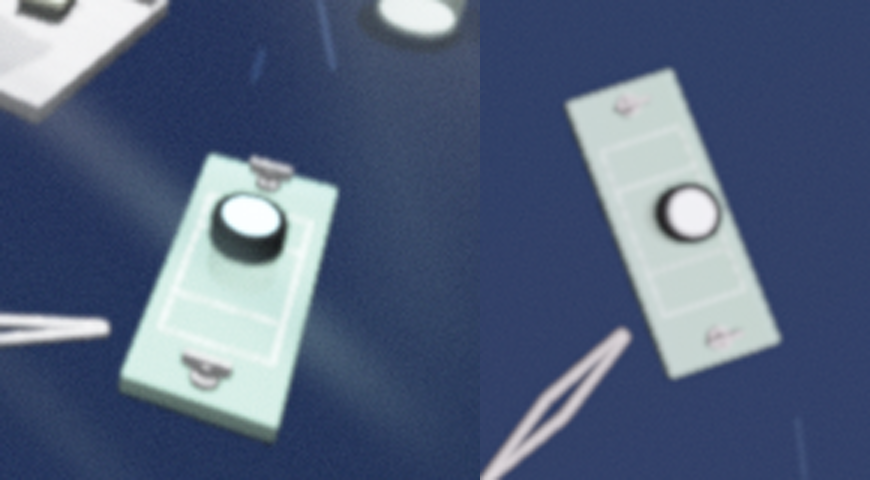

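The loupe stands upright at the plate middle, (690,213) in the top half, with relative error about 2 mm. Next I return the bottle.

```bash
python3 -m jog '1 4 50 0 0;1 7 100 0 0;1 10 155 0 0; 1 13 210 0 0;1 13 210 0 0';python3 -m jog '1 0 0 0 0';python3 -c "
from h import *
print(*jaw())"
```

```text
time: 28.68
eef_pos: [0.486, 0.2543, 0.1957]
eef_rot: [1.121, 1.261, -1.135]
ft_force: [0.3, -0.2, -0.4]
finger_gap: 0.0854
time: 28.8
eef_pos: [0.4864, 0.2528, 0.1953]
eef_rot: [1.121, 1.26, -1.137]
ft_force: [1.2, 0.1, -0.3]
finger_gap: 0.0854
t 28.8 jaw deg 6.2 pos [486.4 252.8 195.3] F [ 1.2  0.1 -0.3] gap 85.4
```

```bash
python3 -m jog '1 -2 2.5 -35 0; 1 -2 2.5 -70 0;1 -2 2.5 -100 0;1 -2 2.5 -111 0;1 -2 2.5 -111 0';python3 -m jog '0.6 0 0 0 0; 0.5 0 0 0 0;0.4 0 0 0 0;0 0 0 0 0; 0 0 0 0 0' 50;python3 -m jog '0 0 0 0 0; 0 0 0 0 0'; python3 -c "
from h import *
print(*jaw())"
```

```text
time: 29.42
eef_pos: [0.4844, 0.254, 0.084]
eef_rot: [1.121, 1.259, -1.14]
ft_force: [-0.2, -0.4, -0.3]
finger_gap: 0.0855
time: 30.05
eef_pos: [0.4852, 0.2544, 0.0854]
eef_rot: [1.122, 1.258, -1.138]
ft_force: [-2.3, 0.3, 6.6]
finger_gap: 0.0413
time: 30.3
eef_pos: [0.4852, 0.2545, 0.0855]
eef_rot: [1.122, 1.258, -1.138]
ft_force: [-0.1, -1.1, 1.3]
finger_gap: 0.0407
t 30.3 jaw deg 6.2 pos [485.2 254.5  85.5] F [-0.1 -1.1  1.3] gap 40.7
```

```bash
python3 -m jog '0 0 0 10 0; 0 0 0 30 0;0 0 0 60 0;0 4 -20 60 0;0 12 -60 60 0'; python3 -m jog '0 10 -50 0 0;0 20 -100 0 0;0 30 -150 0 0;0 40 -200 0 0; 0 51 -258 0 0'; python3 -m jog '0 4 -17 0 0; 0 4 -17 0 0;0 4 -17 0 0';python3 -c "
from h import *
print(*jaw())"
```

```text
time: 30.92
eef_pos: [0.4969, 0.1938, 0.145]
eef_rot: [1.12, 1.26, -1.136]
ft_force: [0.1, -0.8, -1.1]
finger_gap: 0.0408
time: 31.55
eef_pos: [0.5466, -0.0665, 0.1435]
eef_rot: [1.119, 1.262, -1.137]
ft_force: [0.6, 0.2, -1.8]
finger_gap: 0.041
time: 31.92
eef_pos: [0.5495, -0.0823, 0.1426]
eef_rot: [1.119, 1.264, -1.138]
ft_force: [-0.7, -0.5, -0.9]
finger_gap: 0.0408
t 31.93 jaw deg 6.3 pos [549.5 -82.3 142.6] F [-0.7 -0.5 -0.9] gap 40.8
```

```bash
python3 -m jog '0 2 1 -25 0; 0 2 1 -45 0;0 2 1 -55 0;0 2 1 -55 0;0 2 1 -55 0';python3 -c "
from h import *
print(*jaw())"
```

```text
time: 32.55
eef_pos: [0.5523, -0.0811, 0.0885]
eef_rot: [1.118, 1.263, -1.136]
ft_force: [0.4, 0.5, -1.6]
finger_gap: 0.0412
t 32.55 jaw deg 6.4 pos [552.3 -81.1  88.5] F [ 0.4  0.5 -1.6] gap 41.2
```

```bash
python3 -m jog '0 0 0 -2 0;0 0 0 -4 0;0 0 0 -4 0'; python3 -m jog '0 0 0 -1.2 0;0 0 0 -1.2 0';python3 -m jog '0 0 0 -1 0;0 0 0 -1 0'
```

```text
time: 32.92
eef_pos: [0.5522, -0.0812, 0.0845]
eef_rot: [1.119, 1.263, -1.136]
ft_force: [0.0, 0.6, -2.0]
finger_gap: 0.0413
time: 33.17
eef_pos: [0.5524, -0.0813, 0.0836]
eef_rot: [1.119, 1.263, -1.136]
ft_force: [-0.2, -0.3, -0.5]
finger_gap: 0.0407
time: 33.42
eef_pos: [0.5524, -0.0814, 0.0835]
eef_rot: [1.118, 1.263, -1.137]
ft_force: [-3.2, -0.1, 5.1]
finger_gap: 0.0411
```

```bash
python3 -m jog '0.6 0 0 0.5 0;0.75 0 0 0.5 0;1 0 0 0.5 0;1 0 0 0.5 0;1 0 0 25 0'; python3 -m jog '1 0 0 40 0;1 -4 25 70 0;1 -11 75 70 0;1 -18 130 70 0;1 -26 185 70 0'; python3 -m jog '1 -8 55 0 0;1 -16 110 0 0;1 -24 165 0 0;1 -32 220 0 0;1 -32 220 0 0'; python3 -m jog '1 0 0 0 0';python3 -c "
from h import *
print(*jaw())"
```

```text
time: 34.05
eef_pos: [0.5503, -0.0808, 0.1064]
eef_rot: [1.117, 1.268, -1.139]
ft_force: [0.5, 1.0, 1.0]
finger_gap: 0.0854
time: 34.67
eef_pos: [0.5241, 0.1057, 0.1766]
eef_rot: [1.118, 1.267, -1.139]
ft_force: [0.6, 0.1, -0.5]
finger_gap: 0.0854
time: 35.3
eef_pos: [0.4909, 0.3293, 0.1765]
eef_rot: [1.115, 1.27, -1.135]
ft_force: [1.0, -0.7, 0.7]
finger_gap: 0.0854
time: 35.42
eef_pos: [0.4907, 0.329, 0.1761]
eef_rot: [1.114, 1.27, -1.135]
ft_force: [0.9, -0.8, 0.7]
finger_gap: 0.0854
t 35.42 jaw deg 6.7 pos [490.7 329.  176.1] F [ 0.9 -0.8  0.7] gap 85.4
```

```bash
python3 -m jog '1 2 -6 -35 -0.004; 1 2 -6 -70 -0.004;1 2 -6 -97 -0.004;1 2 -6 -107 -0.004;1 2 -6 -107 -0.004';python3 -m jog '0.6 0 0 0 0; 0.5 0 0 0 0;0.4 0 0 0 0;0 0 0 0 0; 0 0 0 0 0' 50;python3 -m jog '0 0 0 0 0; 0 0 0 0 0'; python3 -c "
from h import *
print(*jaw())"
```

```text
time: 36.05
eef_pos: [0.4928, 0.322, 0.0688]
eef_rot: [1.117, 1.268, -1.14]
ft_force: [0.0, 0.7, 0.7]
finger_gap: 0.0852
time: 36.67
eef_pos: [0.4936, 0.3224, 0.0703]
eef_rot: [1.118, 1.267, -1.138]
ft_force: [-0.6, -0.6, 6.2]
finger_gap: 0.0456
time: 36.92
eef_pos: [0.4936, 0.3225, 0.0703]
eef_rot: [1.118, 1.267, -1.138]
ft_force: [-0.3, 0.0, 1.1]
finger_gap: 0.0456
t 36.92 jaw deg 6.4 pos [493.6 322.5  70.3] F [-0.3  0.   1.1] gap 45.6
```

```bash
python3 -m jog '0 0 0 10 0; 0 0 0 30 0;0 0 0 60 0;0 3 -20 60 0;0 8 -55 60 0'; python3 -m jog '0 7 -50 0 0;0 14 -100 0 0;0 20 -150 0 0;0 27 -200 0 0; 0 37 -262 0 0'; python3 -m jog '0 0 0 0 0;0 0 0 0 0';python3 -c "
from h import *
print(*jaw())"
```

```text
time: 37.55
eef_pos: [0.5017, 0.2666, 0.1307]
eef_rot: [1.117, 1.267, -1.136]
ft_force: [-0.0, -1.1, -1.5]
finger_gap: 0.0455
time: 38.17
eef_pos: [0.5374, 0.0026, 0.1299]
eef_rot: [1.116, 1.269, -1.136]
ft_force: [1.4, -0.1, -1.5]
finger_gap: 0.0456
time: 38.42
eef_pos: [0.5362, 0.0017, 0.1291]
eef_rot: [1.117, 1.27, -1.139]
ft_force: [-0.2, -1.1, -1.3]
finger_gap: 0.0456
t 38.42 jaw deg 6.4 pos [536.2   1.7 129.1] F [-0.2 -1.1 -1.3] gap 45.6
```

```bash
python3 -m jog '0 1.5 1 -25 0; 0 1.5 1 -45 0;0 1.5 1 -56 0;0 1.5 1 -57 0;0 1.5 1 -57 0'; python3 -m jog '0 0 0 -1.5 0;0 0 0 -3 0;0 0 0 -3 0';python3 -m jog '0 0 0 -1.2 0;0 0 0 -1.2 0'; python3 -c "
from h import *
print(*jaw())"
```

```text
time: 39.05
eef_pos: [0.5383, 0.0031, 0.0727]
eef_rot: [1.117, 1.269, -1.138]
ft_force: [-0.2, 0.6, -1.0]
finger_gap: 0.0454
time: 39.42
eef_pos: [0.5383, 0.003, 0.0698]
eef_rot: [1.117, 1.269, -1.137]
ft_force: [-0.2, -0.1, -1.8]
finger_gap: 0.0456
time: 39.67
eef_pos: [0.5382, 0.003, 0.0685]
eef_rot: [1.117, 1.269, -1.138]
ft_force: [0.2, 0.3, -2.3]
finger_gap: 0.0453
t 39.67 jaw deg 6.4 pos [538.2   3.   68.5] F [ 0.2  0.3 -2.3] gap 45.3
```

```bash
python3 -m jog '0 0 0 -1 0;0 0 0 -1 0';python3 -m jog '0 0 0 -1 0;0 0 0 -1 0'; python3 -m jog '0.6 0 0 0.5 0;0.75 0 0 0.5 0;1 0 0 0.5 0;1 0 0 0.5 0;1 0 0 25 0'; python3 -m jog '1 0 0 40 0;1 -2 25 80 0;1 -4 75 85 0;1 -7 130 85 0;1 -10 185 85 0'; python3 -m jog '1 -4 55 0 0;1 -8 110 0 0;1 -12 160 0 0;1 -20 198 0 0;1 -20 198 0 0'; python3 -m jog '1 0 0 0 0';python3 -c "
from h import *
print(*jaw())"
```

```text
time: 39.92
eef_pos: [0.5383, 0.0029, 0.0683]
eef_rot: [1.117, 1.269, -1.138]
ft_force: [-2.5, 0.7, 5.7]
finger_gap: 0.0455
time: 40.17
eef_pos: [0.5384, 0.0029, 0.0683]
eef_rot: [1.117, 1.269, -1.138]
ft_force: [-3.0, -0.3, 6.5]
finger_gap: 0.0454
time: 40.8
eef_pos: [0.5361, 0.0032, 0.0913]
eef_rot: [1.115, 1.274, -1.141]
ft_force: [0.6, -0.8, -0.2]
finger_gap: 0.0855
time: 41.42
eef_pos: [0.5261, 0.1897, 0.1766]
eef_rot: [1.116, 1.273, -1.141]
ft_force: [0.9, 1.0, -0.1]
finger_gap: 0.0854
time: 42.05
eef_pos: [0.5049, 0.3903, 0.1762]
eef_rot: [1.113, 1.275, -1.138]
ft_force: [-0.0, -0.6, -0.0]
finger_gap: 0.0855
time: 42.18
eef_pos: [0.5049, 0.3897, 0.1758]
eef_rot: [1.112, 1.275, -1.139]
ft_force: [0.2, -0.4, 0.4]
finger_gap: 0.0856
t 42.17 jaw deg 6.7 pos [504.9 389.7 175.8] F [ 0.2 -0.4  0.4] gap 85.6
```

```bash
python3 -m jog '1 1 -3 -40 0; 1 1 -3 -80 0;1 1 -3 -107 0;1 1 -3 -115.5 0;1 1 -3 -115.5 0';python3 -m jog '0.7 0 0 0 0; 0.6 0 0 0 0;0.5 0 0 0 0;0 0 0 0 0; 0 0 0 0 0' 50;python3 -m jog '0 0 0 0 0; 0 0 0 0 0'; python3 -c "
from h import *
print(*jaw())"
```

```text
time: 42.8
eef_pos: [0.5063, 0.3859, 0.0603]
eef_rot: [1.112, 1.275, -1.14]
ft_force: [0.9, -0.8, 0.1]
finger_gap: 0.0856
time: 43.42
eef_pos: [0.5075, 0.3866, 0.0626]
eef_rot: [1.115, 1.273, -1.137]
ft_force: [-1.8, -1.2, 5.8]
finger_gap: 0.057
time: 43.68
eef_pos: [0.5076, 0.3867, 0.0626]
eef_rot: [1.115, 1.273, -1.136]
ft_force: [-0.0, -0.2, 0.6]
finger_gap: 0.0568
t 43.67 jaw deg 6.6 pos [507.6 386.7  62.6] F [-0.  -0.2  0.6] gap 56.8
```

```bash
python3 -m jog '0 0 0 10 0; 0 0 0 30 0;0 0 0 60 0;0 0 -20 60 0;0 2 -50 60 0'; python3 -m jog '0 2 -50 0 0;0 4 -100 0 0;0 6 -150 0 0;0 9 -200 0 0; 0 11 -250 0 0'; python3 -m jog '0 0 0 0 0; 0 0 0 0 0';python3 -c "
from h import *
print(*jaw())"
```

```text
time: 44.3
eef_pos: [0.5093, 0.3357, 0.1229]
eef_rot: [1.114, 1.273, -1.135]
ft_force: [-0.6, 0.0, -2.1]
finger_gap: 0.057
time: 44.92
eef_pos: [0.519, 0.0829, 0.1223]
eef_rot: [1.113, 1.273, -1.137]
ft_force: [0.9, -0.4, -1.9]
finger_gap: 0.0567
time: 45.18
eef_pos: [0.518, 0.0822, 0.1216]
eef_rot: [1.114, 1.274, -1.139]
ft_force: [1.1, -0.3, -1.9]
finger_gap: 0.0564
t 45.17 jaw deg 6.6 pos [518.   82.2 121.6] F [ 1.1 -0.3 -1.9] gap 56.4
```

```bash
python3 -m jog '0 2.2 0.5 -25 0; 0 2.2 0.5 -45 0;0 2.2 0.5 -57 0;0 2.2 0.5 -58 0;0 2.2 0.5 -58 0'; python3 -m jog '0 0 0 -1.5 0;0 0 0 -2.5 0;0 0 0 -2.5 0';python3 -m jog '0 0 0 -1.2 0;0 0 0 -1.2 0'; python3 -c "
from h import *
print(*jaw())"
```

```text
time: 45.8
eef_pos: [0.5207, 0.0831, 0.0642]
eef_rot: [1.114, 1.274, -1.137]
ft_force: [0.3, -0.0, -1.8]
finger_gap: 0.0568
time: 46.18
eef_pos: [0.5208, 0.083, 0.0619]
eef_rot: [1.114, 1.273, -1.137]
ft_force: [-0.5, -0.1, -1.5]
finger_gap: 0.0568
time: 46.42
eef_pos: [0.5209, 0.083, 0.0607]
eef_rot: [1.114, 1.273, -1.137]
ft_force: [0.2, -0.0, -1.9]
finger_gap: 0.0569
t 46.42 jaw deg 6.6 pos [520.9  83.   60.7] F [ 0.2 -0.  -1.9] gap 56.9
```

Touch down, release, and retreat towards the mat for a final look.

```bash
python3 -m jog '0 0 0 -1 0;0 0 0 -1 0';python3 -m jog '0 0 0 -1 0;0 0 0 -1 0'; python3 -m jog '0.75 0 0 0.5 0;0.85 0 0 0.5 0;1 0 0 0.5 0;1 0 0 0.5 0;1 0 0 25 0'; python3 -m jog '1 0 0 45 0;1 0 0 90 0;1 -20 50 120 0;1 -40 105 130 0;1 -60 160 130 0'; python3 -m jog '1 -20 50 0 0;1 -40 100 0 0;1 -60 150 0 0;1 -80 200 0 0;1 -80 200 0 0'; python3 - <<'E'
from h import *
print(*jaw())
for n in("top","side"):
    p,d=snap(n,"f",*((230,120,500,320) if n=="top" else (240,140,500,370)),{"top":1.5,"side":1.5}[n])
    W=cloud(n,d);W0=cloud(n,np.load(n+"0.npz")["d"])
    for nm,x,y,h in (("wide",.520,.0826,96),("square",.537,.0015,104),("tall",.551,-.081,122),("slip",.608,-.049,27)):
        r=[]
        for w in(W0,W):
            m=(np.hypot(w[...,0]-x,w[...,1]-y)<.042)&(abs(w[...,2]*1000-h+1.5)<6)
            r+=[(w[m].mean(0)*1000).round(1),rect(w[m])]
        print(n,nm,r)
i=[cv2.imread(f"pics/{n}_f.png") for n in("side","top")];h=max(a.shape[0] for a in i)
cv2.imwrite("pics/f.png",np.hstack([cv2.copyMakeBorder(a,0,h-a.shape[0],0,0,0) for a in i]))
E
```

```text
time: 46.68
eef_pos: [0.521, 0.083, 0.0606]
eef_rot: [1.114, 1.273, -1.137]
ft_force: [-3.3, 0.1, 5.7]
finger_gap: 0.0568
time: 46.92
eef_pos: [0.521, 0.0829, 0.0606]
eef_rot: [1.114, 1.273, -1.138]
ft_force: [-3.4, 0.3, 5.1]
finger_gap: 0.0568
time: 47.55
eef_pos: [0.5187, 0.0829, 0.0837]
eef_rot: [1.112, 1.278, -1.141]
ft_force: [-0.4, -0.1, 1.1]
finger_gap: 0.0856
time: 48.18
eef_pos: [0.4591, 0.2445, 0.2154]
eef_rot: [1.115, 1.275, -1.139]
ft_force: [-0.2, 0.6, 0.4]
finger_gap: 0.0856
time: 48.8
eef_pos: [0.3771, 0.4475, 0.2152]
eef_rot: [1.111, 1.278, -1.135]
ft_force: [-0.4, -0.1, -1.0]
finger_gap: 0.0852
t 48.8 jaw deg 6.9 pos [377.1 447.5 215.2] F [-0.4 -0.1 -1. ] gap 85.2
top wide [array([520.2,  82.2,  94.4]), (array([520.9,  82.8]), array([57.1, 55.4]), 51.0), array([519.5,  82.5,  94.4]), (array([519.8,  82.7]), array([56.5, 56.7]), 11.8)]
top square [array([536.8,   1.4, 102.5]), (array([538.1,   1.7]), array([47.1, 45.1]), 6.2), array([536.5,   1.6, 102.6]), (array([536.4,   1.6]), array([45.1, 45. ]), 5.9)]
top tall [array([551.1, -81.3, 120.6]), (array([551.2, -81.3])
[... 299 characters left out ...]
ay([514.1,  79.7,  93.9]), (array([515.2,  82.5]), array([56.9, 54.8]), 49.7), array([513.6,  80.4,  94. ]), (array([516.1,  83.5]), array([57.9, 54.9]), 51.2)]
side square [array([ 5.309e+02, -4.000e-01,  1.017e+02]), (array([533.5,   2.9]), array([47.6, 48.4]), 9.7), array([531. ,  -0. , 101.7]), (array([533.2,   2.7]), array([46.1, 46. ]), 6.5)]
side tall [array([545.7, -83.1, 119.7]), (array([548.1, -80.8]), array([38.9, 41.8]), 84.1), array([545.2, -83.4, 119.5]), (array([548.5, -80.4]), array([41.5, 40.1]), 27.8)]
side slip [array([611.5, -60.5,  24.6]), (array([611.7, -62. ]), array([40.3, 14.8]), 37.2), array([611.9, -60.5,  24.8]), (array([612.5, -61.9]), array([40.3, 14.6]), 38.5)]
```

View pics/f.png

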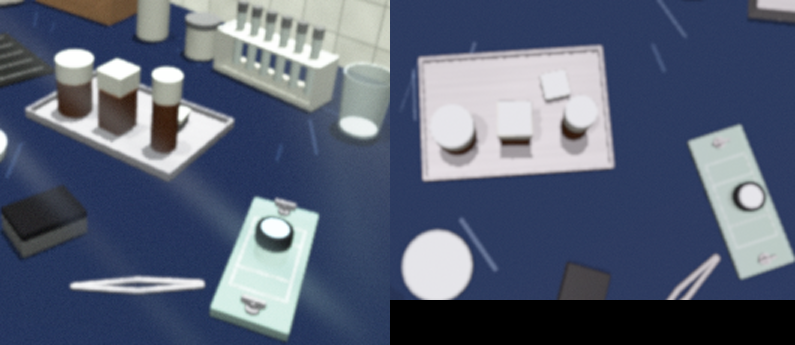

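Final state: all three containers are upright and within about 0.7 mm of their starting spots by mean cap position. The slip box has not moved, and the loupe stands upright at the plate middle. The robot is clear of everything.

```bash
python3 -c "
from workcell import sign_off
print(sign_off())"
```

```text
the job is handed in; nothing more can be done
None
```

I moved the wide jar, square jar and tall bottle onto the mat. Then I stood the magnifier in the middle of the glass plate and put the three containers back in the caddy, bottle first, then square jar, then wide jar. I handed the job in at about 49 s of the 122 s allowed.

**Containers:** before-and-after pictures put all three back within about 1 mm, going by mean cap position in both cameras. All are upright, and the square jar's turn is the same to within about 1° by the top view (6.2° before, 5.9° after). The side view read 9.7° before and 6.5° after.

**Cover-glass box:** it did not move, and the arm never touched it.

**Magnifier:** it stands upright about 2 to 3 mm from my estimate of the plate's centre.

**Checks that disagreed:** the two cameras differ by 2 to 5 mm in absolute x, so the 2 to 3 mm offset is within what I could measure and I did not correct it. The contact forces read out at the end of each move stayed under 10 N.

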